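# Slide the slicer's blade cassette home past its spring plunger

### The job

The blade cassette of the vegetable slicer has been drawn half out for cleaning: put it back to work. Press the black spring plunger down with a fingertip and, keeping it down, push the cassette's upright flange away from you so that the cassette slides past the plunger, then go on pushing until it is fully home and the plunger has sprung back up and locked it. Only press and push, do not grip the flange or force the cassette past a raised plunger, and leave the food holder, pepper mill and tin where they are.

Things in the scene. Friction and masses are not known exactly. Their poses are not given: they have to be found in the camera images.
- slicer: Bare-metal bench vegetable slicer, fixed: flat bed 390 mm long (its y), 166 mm wide (its x); bed 62 mm, rails 85 mm above the table. Origin on the table under the bed's middle. Its level x axis is the way the cassette slides home, away from the operator; z up. The plunger's bracket (62 mm wide, 67 mm high) stands out to 198 mm on the -x side.
- plunger_top (a point): Centre of the flat top of the plunger's round black mushroom head (26 mm across, 8 mm thick), in front of the flange. 80 mm above the table when up, 71 mm when fully down. It lies 160 mm to -x of the slicer's origin, at its y = 0, and does not move with the cassette.
- plunger (a joint): How far the plunger is pressed, m: 0 = up (locking), 0.009 = fully down. Spring: 4 N at first, 9 N at the end. Pressed 0.0055 or more its dog is clear of the hole in the cassette's tongue. Once the cassette has slid some 4 mm with it down, the tongue keeps it at 0.0055 until, at home, a second hole lets it spring up to 0.
- flange (a point): Middle of the operator's side of the cassette's upright flange, the face to push to the slicer's +x: 108 mm wide along y, 3 mm thick, 62 to 93 mm above the table; this point 76 mm. At the start 17 mm to +x of the plunger's axis (4 mm past the head's edge), at home 62 mm. A 47 mm wide tongue (top 62 mm high) runs from it to -x, under the plunger's head.
- cassette (a joint): How far the cassette has slid towards +x of the slicer, m: 0 = drawn out (start, locked by the plunger), 0.045 = fully home against its stop. Pushing takes 2 to 4 N once the plunger is down.
- food_holder: Loose black plastic food holder, plate 100 x 78 mm with a knob, 66 mm high, standing on the bed at the slicer's +y end. Origin under its centre. Leave alone.
- mill: Loose wooden pepper mill, 56 mm across, 131 mm high, on the table to one side of the plunger. Origin under its centre. Leave alone.
- tin: Loose flat brass-coloured tin, 87 mm across, 30 mm high, on the table to the other side of the plunger. Origin under its centre. Leave alone.

How it is judged:
By the outcome, as a careful person would: the job done as asked, in the order asked, and still so for the second after the job is handed in, with the robot touching nothing.
It also fails if it takes over 32 s, if anything falls off the work surface, if the arm or the gripper's body presses on something with over 40 N, if the wrist force passes 120 N, or if a joint passes its speed limit or range.

### The arm

A 6-joint arm with a two-finger parallel gripper is mounted at the origin on the work surface. World frame = base frame: x ahead of the robot, y to its left, z up, the work surface at z = 0. Lengths are in m, angles in rad, forces in N, time in s.
With the tool pointing down it reaches from about 0.425 to 0.95 m from the base axis. Payload 3.5 kg.
Tool frame: the origin (TCP) lies at the very end of the fingers, on their centre line; the grasp point (between the pads) lies 19 mm behind it; z points along the fingers, y is the line along which they close (so a half turn about z gives the same grasp; the last joint's range is limited). The gripper opens to 85 mm and grips with 20 to 120 N. Pads are 22 mm wide; open, the fingers measure 114 mm over their backs; the gripper's body (76 mm by 85 mm) begins 54 mm behind the grasp point. The pads swing forward as they close: fully open they stand 13 mm farther back than shut.
Start: joints at [1.081, 0.286, 1.577, -0, 1.279, -0.15], TCP at [0.225, 0.636, 0.231] pointing down, gripper open.
Joint ranges: [-2.77, 2.77], [-0.9, 2.22], [0.21, 2.48], [-1.53, 4.67], [0.24, 2.81], [-2.84, 2.84]. Speed limits (rad/s): [2.79, 2.79, 3.14, 3.14, 3.14, 3.14].

### API

Orientations are given as a unit quaternion [x, y, z, w].
In Python, from plant import ctrl gives the robot as it stands.
- The arm moves only by the tool carry_out, never from a script. Its argument "deltas" is one flat list of numbers, 6 for each row, row after row: the shift along the tool's x, y, z in m, then the turn, a rotation vector about the tool's x, y, z in rad. A call has 1 to 5 rows; each row is the pose to reach, as a shift and turn from the pose commanded when the call began, along the tool's axes at that moment; what a row does not reach only later rows make up. A row lasts 1/8 s, in which the tool goes at most 62.5 mm and 10.7 degrees, less where a joint would pass 70% of its speed; a pose out of reach is approached as far as the arm can. A call with a gripper value outside its range is refused whole. "grip" is the opening in per cent of the stroke, from 0 (shut) to 100 (fully open), set as the call begins (left out, the last holds). The fingers move at their own pace and stop on an object; "grip_force" is the grip in N (left out, the last holds). Time passes only in rows, so rows that repeat a pose let the fingers close. It gives the time, the measured TCP pose, the force, the opening and the grip force at its end, in the units of the state.
- ctrl.get_state(): the state, without advancing time (a new reading comes with each control period).
- ctrl.read_camera(name): name is "side" or "top"; returns (picture, depth): 420x560x3 uint8, red, green, blue; 420x560 float32, m along the optical axis (not along the pixel's ray), 0 where there is no reading.
- ctrl.camera_model(name): a dict with "intrinsics" (3x3 intrinsics, pixels), "extrinsics" (4x4, takes a point from world to camera coordinates). Camera axes: x right, y down, z forward; pixel columns grow to the right and rows downward; lengths in m; the calibration is good to about 2 mm. A picture is of the moment at which its call begins. camera_model takes no time and is no camera call.
- ctrl.sign_off(): hands the job in; it is judged then, once.
Trained networks look in the newest picture that a camera, given by its name, has taken for a name from the list of things; names that differ only in an ending like _2 or _b are one class to them, and where a whole thing is asked for, a point or a joint stands for the part that bears it (a point fixed in the world has none). Each returns a list of dicts, best first, with "score" (0 to 1); they miss things now and then, are a little off and sometimes report something else, mostly with a low value. They report only what shows in the picture. A call takes as long as a camera call.
- ctrl.find_in(camera, query): "uv" ([column, row] in pixels, amid what is visible of it).
The state is a dict: "time": time; "qpos": joint angles; "dq": joint speeds; "joint_efforts": joint torques, N m; "eef_pos": TCP position; "tcp_rot": TCP orientation; "contact_force": force on the tool from outside, world axes, zero at the start; "wrist_torque": the same for the moment, N m; "opening": opening from 0.0 (shut) to 1.0 (fully open); "finger_force": force on a finger pad.
Only numpy, scipy, OpenCV 4.12 (cv2) and the standard library are available. Lean on these libraries where they do the work, as an engineer would, in place of code of your own. Each camera call takes 0.05 s, during which the arm holds its last target. There are 200 camera calls.

## Working session

There is one attempt and no reset: what is moved stays moved. The work goes in short steps, Python scripts to look and compute and a tool call to move; the robot and the scene stay as the last step left them, time stands still between calls to the robot, and variables do not carry over. Pictures are saved under pics/ and viewed, at most 10 in all, crops included, and the job is handed in when it is done.

Besides the shell and the picture viewer there is one more tool, called after "Call:" by a JSON object that holds its "fn" and its "kwargs". carry_out: Moves the arm, as the interface text tells. Its arguments: {"type":"object","properties":{"deltas":{"type":"array"},"grip":{"type":"number"},"grip_force":{"type":"number"}},"required":["deltas"]}

```bash
mkdir -p pics
cat > h.py <<'E'
import numpy as np, cv2
from plant import ctrl
from scipy.spatial.transform import Rotation as R
def look(n,tag):
    im,d=ctrl.read_camera(n); cv2.imwrite(f'pics/{tag}.png',im[:,:,::-1]); return im,d
def ray(n,uv):
    m=ctrl.camera_model(n);K=np.array(m['intrinsics']);T=np.array(m['extrinsics'])
    r=T[:3,:3].T@np.linalg.inv(K)@np.array([uv[0],uv[1],1.]); return -T[:3,:3].T@T[:3,3],r
def at_z(n,uv,z):
    c,r=ray(n,uv); return c+r*(z-c[2])/r[2]
def at_d(n,uv,d):
    c,r=ray(n,uv); return c+r*d
def proj(n,p):
    m=ctrl.camera_model(n);K=np.array(m['intrinsics']);T=np.array(m['extrinsics'])
    q=K@(T[:3,:3]@np.array(p)+T[:3,3]); return q[:2]/q[2]
E
python3 - <<'E'
from h import *
np.set_printoptions(precision=4,suppress=True)
for n in ['top','side']:
    im,d=look(n,n+'0'); print(n,ray(n,[280,210]))
    np.save(f'{n}_d.npy',d)
    for q in ['plunger_top','plunger','flange','slicer','mill','tin','food_holder','cassette']:
        try:
            r=ctrl.find_in(n,q)[:2]
        except Exception as e: print(q,e); continue
        for o in r:
            u=o['uv'];dd=d[int(u[1]),int(u[0])]
            print(q,round(o['score'],2),np.array(u),at_d(n,u,dd) if dd>0 else None)
s=ctrl.get_state(); print(s)
E
```

```text
top (array([ 0.4629, -0.001 ,  1.0162]), array([ 0.0707, -0.0137, -0.9975]))
plunger_top 0.51 [203.6 231.5] [0.4909 0.1172 0.0822]
plunger 0.46 [203.7 232. ] [0.49   0.1169 0.0832]
plunger 0.31 [221.8 160.5] [0.6175 0.0897 0.0621]
flange 0.87 [211.5 190.7] [ 0.5706  0.1146 -0.004 ]
slicer 0.89 [221.6 160. ] [0.6184 0.0901 0.0622]
mill 0.87 [117.4 229.8] [0.4913 0.2559 0.116 ]
tin 0.67 [294.3 252.6] [ 0.4558 -0.041   0.0317]
food_holder 0.85 [154.4 132.7] [0.6549 0.1986 0.1155]
cassette 0.58 [212.4 194.5] [0.5564 0.1048 0.0672]
side (array([ 0.2288, -0.5475,  0.6905]), array([ 0.3692,  0.6318, -0.6818]))
plunger_top 0.59 [215.8 195.9] [0.4792 0.1077 0.0782]
plunger 0.49 [219.9 192.6] [0.4889 0.111  0.0793]
flange 0.82 [258.  185.7] [ 0.6002  0.1788 -0.0009]
slicer 0.73 [304.5 202.9] [0.6195 0.0335 0.0577]
mill 0.63 [185.5 152.5] [0.4822 0.2557 0.0763]
tin 0.84 [242.9 280. ] [ 0.4498 -0.0524  0.032 ]
food_holder 0.8 [277.5 141.1] [0.6515 0.1889 0.0859]
cassette 0.92 [261.2 191.3] [0.5628 0.0933 0.0644]
{'time': 0.9, 'qpos': array([ 1.081 ,  0.2863,  1.5767,  0.    ,  1.2786, -0.15  ]), 'dq': array([-0.0009,  0.0008,  0.0008, -0.0023, -0.0001,  0.0002]), 'joint_efforts': array([  0.0011, -40.5944, -29.2953,  -0.0001,   0.0003,   0.    ]), 'eef_pos': array([0.2249, 0.6364, 0.2314]), 'tcp_rot': array([0.1691, 0.9856, 0.    , 0.    ]), 'contact_force': array([-0.1136, -0.0948, -0.3372]), 'wrist_torque': array([-0.0352,  0.0066, -0.0026]), 'finger_force': 0.0, 'opening': 1.0022049569239402}
```

Run:
```python
import cv2
a=cv2.imread('pics/top0.png')[100:290,90:350]; cv2.imwrite('pics/top0c.png',cv2.resize(a,None,fx=3,fy=3,interpolation=cv2.INTER_CUBIC))
a=cv2.imread('pics/side0.png')[110:300,150:410]; cv2.imwrite('pics/side0c.png',cv2.resize(a,None,fx=3,fy=3,interpolation=cv2.INTER_CUBIC))
```

```text
(no output)
```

View pics/top0c.png

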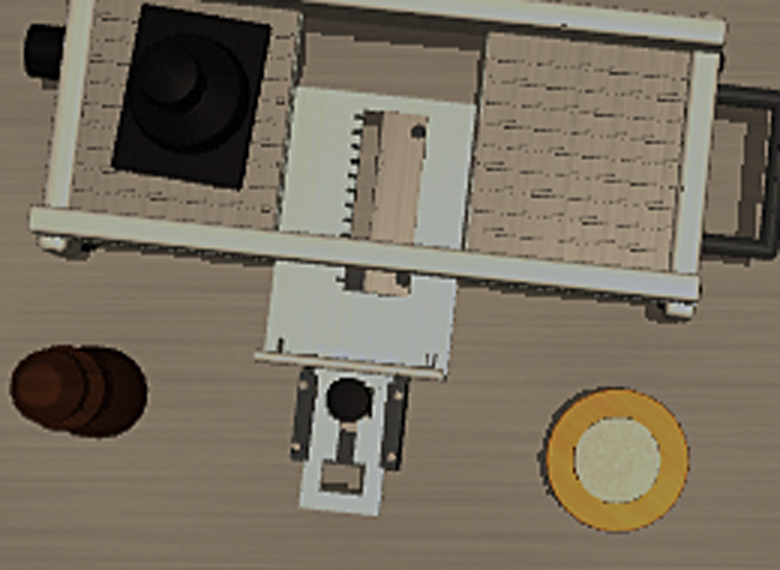

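View pics/side0c.png

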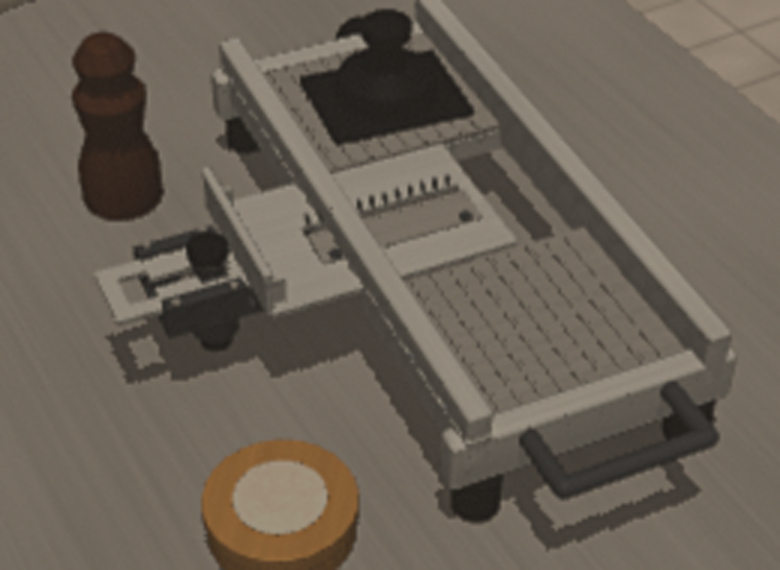

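The top crop shows the plunger head at about px (206,233), just in front of the flange, whose edge runs (175,218) to (238,225). The mill is to the left, the tin to the right and the food holder at the +y end. The side view agrees, with the head at about (219,193). Next I refine the pose.

Run:
```python
from h import *
np.set_printoptions(precision=4,suppress=True)
tc=lambda u,v:(u/3+90,v/3+100); sc=lambda u,v:(u/3+150,v/3+110)
A=at_z('top',tc(30,208),.085);B=at_z('top',tc(698,276),.085);print('rail top front mid-edge',A,B)
A2=at_z('top',tc(95,-8),.085)
for nm,a,b in [('rail',A,B),('flange',at_z('top',tc(256,352),.093),at_z('top',tc(446,374),.093))]:
    y=(a-b); print(nm,a,b,'len',np.linalg.norm(y),'mid',(a+b)/2,'yaw',np.arctan2(-y[0],y[1]))
for n,uv,o,cl in [('top',tc(349,400),(90,100),0),('side',sc(207,250),(150,110),0)]:
    print(n,at_z(n,uv,.080))
    im=cv2.imread(f'pics/{n}0.png').max(2); d=np.load(n+'_d.npy'); u0,v0=map(int,uv)
    P=[];U=[]
    for v in range(v0-14,v0+15):
        for u in range(u0-14,u0+15):
            p=at_d(n,(u+.0,v+.0),d[v,u])
            if im[v,u]<60 and d[v,u]>0 and .074<p[2]<.088 and np.hypot(*(p[:2]-at_z(n,uv,.08)[:2]))<.02: P.append(p);U.append((u,v))
    P=np.array(P);U=np.array(U); print(len(P),'pts mean',P.mean(0),'med',np.median(P,0),'min',P.min(0),'max',P.max(0),'uv',U.mean(0), at_z(n,U.mean(0),.08))
# rail line from depth
n='top';d=np.load('top_d.npy')
vv,uu=np.mgrid[90:300,80:340]
m=ctrl.camera_model(n);K=np.array(m['intrinsics']);T=np.array(m['extrinsics'])
c=np.linalg.inv(K)@np.stack([uu.ravel(),vv.ravel(),np.ones(uu.size)])*d[vv,uu].ravel()
w=(T[:3,:3].T@(c-T[:3,3:])).T
s=w[(w[:,2]>.079)&(w[:,2]<.091)]
r=cv2.minAreaRect(s[(s[:,0]>.52)][:,:2].astype(np.float32)*1000);print('high area',r,len(s))
```

```text
rail top front mid-edge [0.5965 0.2978 0.085 ] [ 0.5607 -0.087   0.085 ]
rail [0.5965 0.2978 0.085 ] [ 0.5607 -0.087   0.085 ] len 0.38649736651208527 mid [0.5786 0.1054 0.085 ] yaw -0.09263418432046876
flange [0.5142 0.1644 0.093 ] [0.5027 0.0564 0.093 ] len 0.10862672007056111 mid [0.5085 0.1104 0.093 ] yaw -0.1058544941662686
top [0.4878 0.1127 0.08  ]
171 pts mean [0.4886 0.1139 0.0804] med [0.4884 0.1134 0.0804] min [0.4763 0.1017 0.0753] max [0.5005 0.1256 0.0868] uv [205.6491 232.8772] [0.4886 0.1139 0.08  ]
side [0.4863 0.1093 0.08  ]
126 pts mean [0.4874 0.1134 0.0784] med [0.4873 0.1125 0.0786] min [0.4755 0.1011 0.0742] max [0.5004 0.1288 0.0823] uv [218.6032 192.5079] [0.4867 0.1116 0.08  ]
high area ((623.60107421875, 101.07942199707031), (388.9015808105469, 215.33840942382812), 84.64154815673828) 5015
```

Call:
{"fn": "carry_out", "kwargs": {"deltas": [-0.03,-0.03,0,0,0,-0.05,-0.07,-0.068,0,0,0,-0.1,-0.11,-0.106,0,0,0,-0.15,-0.15,-0.145,0,0,0,-0.2,-0.19,-0.184,0,0,0,-0.247], "grip": 0, "grip_force": 20}}

```text
time: 1.52
eef_pos: [0.3433, 0.398, 0.2316]
tcp_rot: [0.045, 0.999, 0.0, 0.0]
contact_force: [0.1, 0.6, -0.1]
opening: 0.001
finger_force: 0.0
```

```bash
cat > g.py <<'E'
from h import *
import sys
np.set_printoptions(precision=4,suppress=True)
P=np.array([.489,.1125]); yaw=-.0935; e=np.array([np.cos(yaw),np.sin(yaw)]); f=np.array([-e[1],e[0]])
s=ctrl.get_state(); p=s['eef_pos'];M=R.from_quat(s['tcp_rot'])
print('t',s['time'],'pos',p,'s,lat(mm):',1e3*(p[:2]-P)@e,1e3*(p[:2]-P)@f,'F',s['contact_force'],'open',s['opening'])
T=R.from_matrix(np.array([[-e[0],f[0],0],[-e[1],f[1],0],[0,0,-1]]))
if len(sys.argv)>1:
    a=[float(x) for x in sys.argv[1:4]]; t=np.r_[P+e*a[0]+f*a[1],a[2]]
    print('tool delta',M.inv().apply(t-p))
print('rot',(M.inv()*T).as_rotvec())
E
python3 g.py -.003 0 .12
```

```text
t 1.525 pos [0.3433 0.398  0.2316] s,lat(mm): -171.68638596063246 270.6900610762261 F [ 0.0924  0.5903 -0.0799] open 0.0014025167674095464
tool delta [-0.1679 -0.2712  0.1116]
rot [0.0004 0.0007 0.0027]
```

Call:
{"fn": "carry_out", "kwargs": {"deltas": [-0.035,-0.055,0,0,0,0,-0.07,-0.11,0,0,0,0,-0.105,-0.17,0.0,0,0,0,-0.14,-0.225,0.03,0,0,0,-0.168,-0.271,0.06,0,0,0]}}

```text
time: 2.15
eef_pos: [0.4787, 0.128, 0.1812]
tcp_rot: [0.047, 0.999, 0.0, 0.002]
contact_force: [-0.1, -0.0, -0.5]
opening: 0.0
finger_force: 0.0
```

Call:
{"fn": "carry_out", "kwargs": {"deltas": [0,0,0.02,0,0,0,0,0,0.04,0,0,0,0,0,0.05,0,0,0,0,0,0.05,0,0,0]}}

```text
time: 2.65
eef_pos: [0.4768, 0.13, 0.1298]
tcp_rot: [0.046, 0.999, -0.0, -0.001]
contact_force: [-0.5, 0.0, 0.2]
opening: -0.002
finger_force: 0.0
```

```bash
python3 g.py -.003 0 .1
python3 - <<'E'
from h import *
for n,(u,v) in [('top',(150,180)),('side',(160,110))]:
    im,d=look(n,n+'1'); np.save(n+'1_d.npy',d)
a=[cv2.resize(cv2.imread(f'pics/{n}1.png')[v:v+130,u:u+100],None,fx=4,fy=4,interpolation=cv2.INTER_CUBIC) for n,u,v in [('top',155,165),('side',170,110)]]
cv2.imwrite('pics/both1.png',np.hstack(a))
E
```

```text
t 2.65 pos [0.4768 0.13   0.1298] s,lat(mm): -13.805951426274488 16.272239926047217 F [-0.4855  0.0213  0.199 ] open -0.002322155957323566
tool delta [-0.0108 -0.0163  0.0298]
rot [-0.0002 -0.0013  0.001 ]
```

View pics/both1.png

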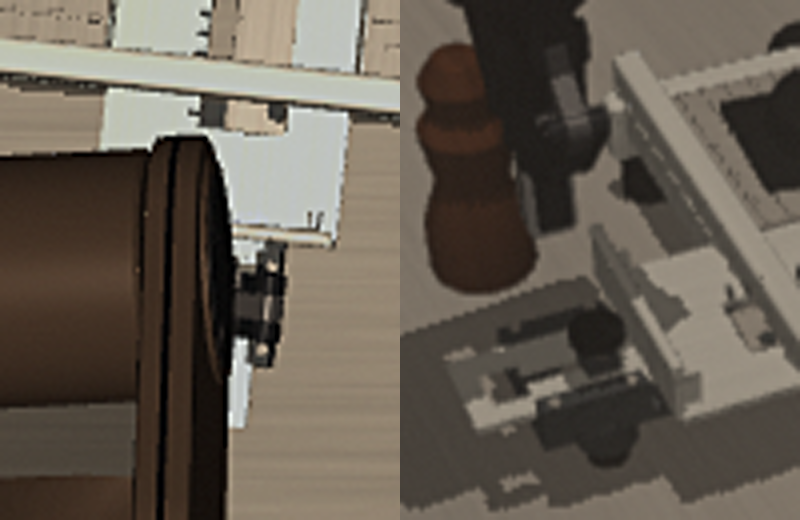

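The picture shows the top view blocked by the wrist and the side view clear. The closed tip sits at about side px (209,167) above the head at (219,193), still 16 mm short laterally. I'll make that up.

Call:
{"fn": "carry_out", "kwargs": {"deltas": [-0.005,-0.008,0,0,0,0,-0.011,-0.0165,0.01,0,0,0,-0.011,-0.0165,0.03,0,0,0,-0.011,-0.0165,0.03,0,0,0]}}

```text
time: 3.25
eef_pos: [0.4854, 0.1118, 0.0984]
tcp_rot: [0.047, 0.999, -0.0, -0.002]
contact_force: [-0.3, 0.4, -0.0]
opening: -0.007
finger_force: 0.0
```

```bash
python3 g.py -.003 0 .085
python3 - <<'E'
from h import *
im,d=look('side','side2')
a=im[110:260,150:350,::-1].copy(); a=cv2.resize(a,None,fx=4,fy=4,interpolation=cv2.INTER_CUBIC)
p=ctrl.get_state()['eef_pos']
for q in [p,[.489,.1125,.08]]:
    u=proj('side',q);print(u);cv2.circle(a,tuple(int(x) for x in (u-[150,110]+.5)*4),2,(0,0,255),-1)
cv2.imwrite('pics/side2c.png',a)
E
```

```text
t 3.25 pos [0.4854 0.1118 0.0984] s,lat(mm): -3.5212992636462563 -1.0705789374726897 F [-0.2514  0.4445 -0.0104] open -0.006586247505150007
tool delta [-0.0006  0.0011  0.0134]
rot [-0.0006 -0.0041 -0.    ]
[217.45203241 184.16135501]
[219.58328557 191.81433343]
```

View pics/side2c.png

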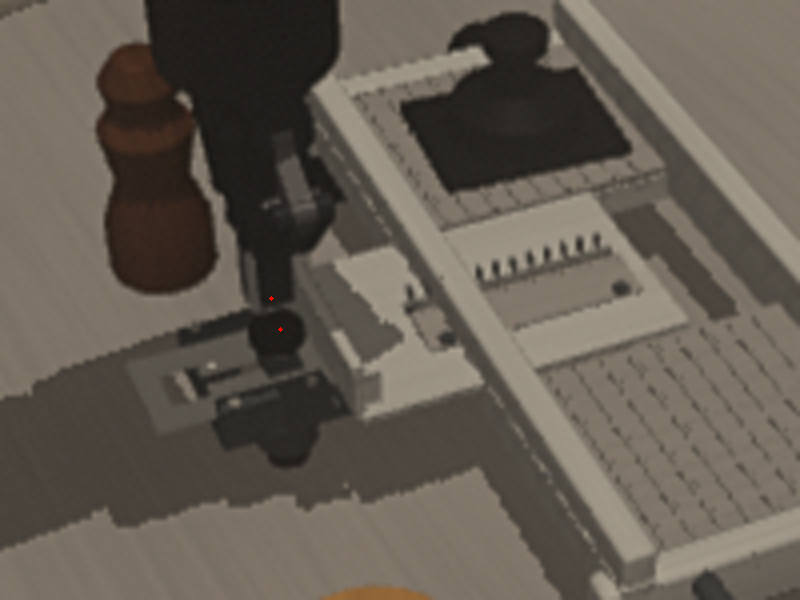

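The tip sits right over the head (side px about 218,184) and is clear of the flange. Pressing now.

Call:
{"fn": "carry_out", "kwargs": {"deltas": [0,0.001,0.009,0,0,0,0,0.001,0.016,0,0,0,0,0.001,0.019,0,0,0,0,0.001,0.022,0,0,0,0,0.001,0.024,0,0,0]}}

```text
time: 3.92
eef_pos: [0.4867, 0.1135, 0.0768]
tcp_rot: [0.046, 0.999, -0.0, -0.0]
contact_force: [-3.0, -0.0, 4.8]
opening: -0.001
finger_force: 2.8
```

```bash
python3 g.py -.003 0 .0715
```

```text
t 3.925 pos [0.4867 0.1135 0.0768] s,lat(mm): -2.41868822275848 0.7602033420916526 F [-3.0471 -0.0376  4.7631] open -0.0007561010044881179
tool delta [ 0.0006 -0.0008  0.0053]
rot [-0.0001 -0.0007  0.0009]
```

Call:
{"fn": "carry_out", "kwargs": {"deltas": [0.001,0,0.0,0,0,0,0.002,0,0.002,0,0,0,0.002,0,0.004,0,0,0,0.002,0,0.0045,0,0,0]}}

```text
time: 4.42
eef_pos: [0.4866, 0.1135, 0.0736]
tcp_rot: [0.046, 0.999, -0.0, 0.002]
contact_force: [-1.3, -0.7, 7.2]
opening: 0.002
finger_force: 3.7
```

```bash
python3 g.py -.003 0 .0715
```

```text
t 4.425 pos [0.4866 0.1135 0.0736] s,lat(mm): -2.5283720086713113 0.7766538877972817 F [-1.2645 -0.6596  7.1847] open 0.0023369512771509757
tool delta [ 0.0005 -0.0008  0.0021]
rot [0.0001 0.0042 0.0009]
```

Call:
{"fn": "carry_out", "kwargs": {"deltas": [0,0,0.0015,0,0,0,0,0,0.0025,0,0,0,0,0,0.0025,0,0,0]}}

```text
time: 4.8
eef_pos: [0.4866, 0.1135, 0.0713]
tcp_rot: [0.046, 0.999, -0.0, 0.002]
contact_force: [-1.3, -1.2, 7.9]
opening: 0.001
finger_force: 4.1
```

```bash
python3 g.py -.003 0 .0715
```

```text
t 4.8 pos [0.4866 0.1135 0.0713] s,lat(mm): -2.519764091135095 0.7837470764397058 F [-1.2945 -1.1747  7.8716] open 0.0008762282219932062
tool delta [ 0.0005 -0.0008 -0.0002]
rot [0.0001 0.004  0.0009]
```

Call:
{"fn": "carry_out", "kwargs": {"deltas": [-0.002,0,0.001,0,0,0,-0.004,0,0.001,0,0,0,-0.006,0,0.001,0,0,0,-0.008,0,0.001,0,0,0,-0.01,0,0.001,0,0,0]}}

```text
time: 5.42
eef_pos: [0.4931, 0.1132, 0.0709]
tcp_rot: [0.046, 0.999, 0.0, -0.003]
contact_force: [-11.6, 1.0, 19.4]
opening: 0.001
finger_force: 9.7
```

```bash
python3 g.py -.003 0 .0715
```

```text
t 5.425 pos [0.4931 0.1132 0.0709] s,lat(mm): 4.001826789440132 1.1008253412255122 F [-11.642    0.9851  19.3716] open 0.0011365403523433488
tool delta [ 0.007  -0.0011 -0.0006]
rot [-0.0002 -0.0063  0.0013]
```

Call:
{"fn": "carry_out", "kwargs": {"deltas": [-0.001,0,-0.0008,0,0,0,-0.003,0,-0.0008,0,0,0,-0.005,0,-0.0008,0,0,0,-0.007,0,-0.0008,0,0,0,-0.009,0,-0.0008,0,0,0]}}

```text
time: 6.05
eef_pos: [0.5017, 0.1124, 0.0708]
tcp_rot: [0.046, 0.999, 0.0, -0.003]
contact_force: [-10.3, 0.5, 15.4]
opening: 0.0
finger_force: 8.3
```

```bash
python3 g.py -.003 0 .0715
```

```text
t 6.05 pos [0.5017 0.1124 0.0708] s,lat(mm): 12.689264937681866 1.1214991613226002 F [-10.2792   0.4806  15.4249] open 0.00038959443463769974
tool delta [ 0.0157 -0.0011 -0.0006]
rot [-0.    -0.007  0.001]
```

Call:
{"fn": "carry_out", "kwargs": {"deltas": [-0.001,0,0,0,0,0,-0.002,0,0,0,0,0,-0.003,0,0,0,0,0]}}

```text
time: 6.42
eef_pos: [0.5046, 0.1122, 0.0707]
tcp_rot: [0.046, 0.999, 0.0, -0.004]
contact_force: [-10.9, 0.8, 15.2]
opening: -0.001
finger_force: 8.3
```

```bash
python3 g.py -.003 0 .0715
python3 - <<'E'
from h import *
im,d=look('side','side3')
a=cv2.resize(im[140:240,170:290,::-1],None,fx=6,fy=6,interpolation=cv2.INTER_CUBIC)
cv2.imwrite('pics/side3c.png',a)
E
```

```text
t 6.425 pos [0.5046 0.1122 0.0707] s,lat(mm): 15.548774566891458 1.14324423875159 F [-10.8538   0.7782  15.1554] open -0.0008230132955371109
tool delta [ 0.0186 -0.0011 -0.0006]
rot [-0.     -0.0072  0.0011]
```

View pics/side3c.png

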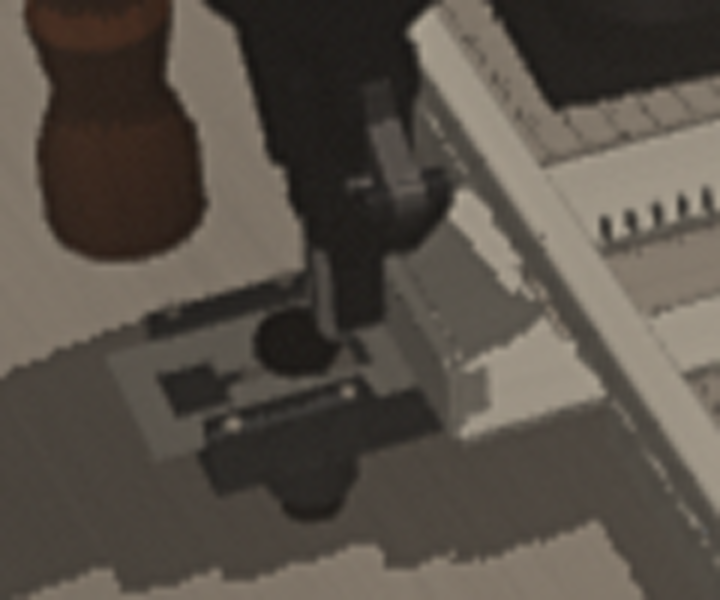

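The flange has moved with the finger: its corner went from side px (240,210) to (246,212), with the head still held down. I'll go on.

Call:
{"fn": "carry_out", "kwargs": {"deltas": [-0.003,0,0,0,0,0,-0.006,0,0,0,0,0,-0.01,0,0,0,0,0,-0.014,0,-0.001,0,0,0,-0.018,0,-0.002,0,0,0]}}

```text
time: 7.1
eef_pos: [0.5218, 0.1103, 0.0691]
tcp_rot: [0.046, 0.999, 0.0, -0.004]
contact_force: [-4.7, 1.1, -2.2]
opening: -0.001
finger_force: 2.5
```

```bash
python3 g.py .051 0 .073
```

```text
t 7.1 pos [0.5218 0.1103 0.0691] s,lat(mm): 32.83382067770087 0.848529044393991 F [-4.704   1.1363 -2.2161] open -0.0012313467705118522
tool delta [-0.0181 -0.0009 -0.004 ]
rot [-0.     -0.0072  0.0007]
```

Call:
{"fn": "carry_out", "kwargs": {"deltas": [-0.004,0,-0.001,0,0,0,-0.008,0,-0.002,0,0,0,-0.011,0,-0.003,0,0,0,-0.014,0,-0.003,0,0,0,-0.016,0,-0.003,0,0,0]}}

```text
time: 7.72
eef_pos: [0.5382, 0.1085, 0.0719]
tcp_rot: [0.046, 0.999, -0.0, -0.003]
contact_force: [-3.1, 1.7, -2.9]
opening: -0.001
finger_force: 3.2
```

```bash
python3 g.py .051 0 .073
```

```text
t 7.725 pos [0.5382 0.1085 0.0719] s,lat(mm): 49.39857539090036 0.6062470173886695 F [-3.1482  1.6543 -2.9348] open -0.000883943631281901
tool delta [-0.0016 -0.0006 -0.0011]
rot [-0.0005 -0.0056  0.0009]
```

Call:
{"fn": "carry_out", "kwargs": {"deltas": [-0.002,0,0,0,0,0,-0.004,0,0,0,0,0,-0.006,0,0,0,0,0,-0.006,0,0,0,0,0]}}

```text
time: 8.22
eef_pos: [0.5383, 0.1085, 0.0717]
tcp_rot: [0.046, 0.999, -0.0, -0.011]
contact_force: [-21.3, 0.9, 8.9]
opening: 0.0
finger_force: 10.8
```

```bash
python3 g.py .051 0 .073
```

```text
t 8.225 pos [0.5383 0.1085 0.0717] s,lat(mm): 49.4779911714877 0.5913687220546985 F [-21.3229   0.8616   8.8639] open 0.00031937581454001286
tool delta [-0.0015 -0.0006 -0.0013]
rot [-0.0019 -0.0228  0.0014]
```

The cassette has hit a firm stop at the expected travel. I'll back off and look.

Call:
{"fn": "carry_out", "kwargs": {"deltas": [0.006,0,0,0,0,0,0.012,0,0,0,0,0,0.013,0,-0.01,0,0,0,0.013,0,-0.04,0,0,0,0.013,0,-0.09,0,0,0]}}

```text
time: 8.85
eef_pos: [0.5334, 0.1088, 0.1647]
tcp_rot: [0.047, 0.999, -0.0, -0.0]
contact_force: [-0.1, -0.8, -0.3]
opening: -0.001
finger_force: 0.0
```

Call:
{"fn": "carry_out", "kwargs": {"deltas": [0.02,0.02,-0.03,0,0,0,0.04,0.07,-0.06,0,0,0,0.06,0.12,-0.06,0,0,0,0.06,0.18,-0.06,0,0,0,0.06,0.22,-0.06,0,0,0]}}

```text
time: 9.48
eef_pos: [0.495, 0.3364, 0.2265]
tcp_rot: [0.046, 0.999, 0.001, 0.002]
contact_force: [1.4, -0.4, -0.0]
opening: 0.002
finger_force: 0.0
```

```bash
python3 g.py
python3 - <<'E'
from h import *
np.set_printoptions(precision=4,suppress=True)
o=[]
for n,u0,v0 in [('top',155,165),('side',170,140)]:
    im,d=look(n,n+'4'); o.append(cv2.resize(im[v0:v0+120,u0:u0+100,::-1],None,fx=4,fy=4,interpolation=cv2.INTER_CUBIC))
    for q in ['plunger_top','flange']:
        for r in ctrl.find_in(n,q)[:1]: print(n,q,r)
    c=proj(n,[.489,.1125,.08]).round().astype(int); w=d[c[1]-2:c[1]+3,c[0]-2:c[0]+3]
    d0=np.load(n+'_d.npy')[c[1]-2:c[1]+3,c[0]-2:c[0]+3]
    print(n,c,'head z now',at_d(n,c,np.median(w))[2],'before',at_d(n,c,np.median(d0))[2])
cv2.imwrite('pics/both4.png',np.hstack(o))
E
```

```text
t 9.475 pos [0.495  0.3364 0.2265] s,lat(mm): -14.887824412387689 223.50984214878002 F [ 1.4414 -0.4465 -0.0122] open 0.0015211357291284055
rot [0.0026 0.0045 0.0021]
top flange {'uv': [215.3, 153.3], 'score': 0.9}
top [206 233] head z now 0.0812664809521284 before 0.08077293278374853
side plunger_top {'uv': [216.9, 197.7], 'score': 0.47}
side flange {'uv': [287.2, 179.8], 'score': 0.9}
side [220 192] head z now 0.07930829806860362 before 0.07846511481006102
```

View pics/both4.png

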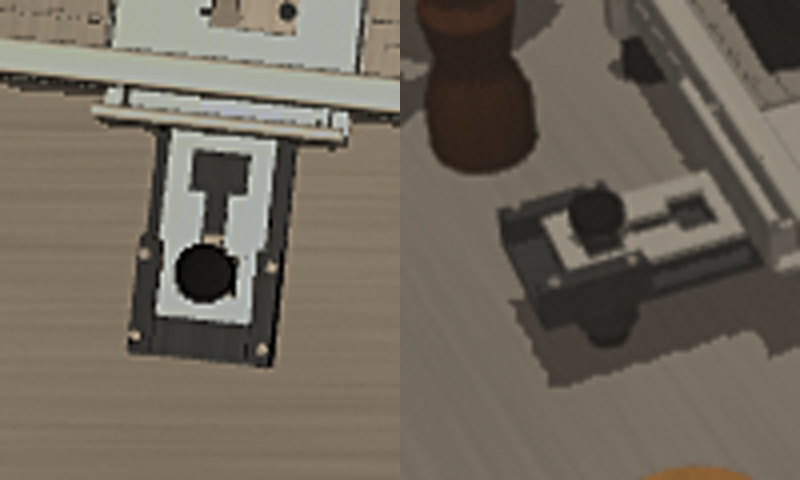

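The cassette is home against the bed, with the flange edge at top px about (210,196), and the plunger head is back up at 80 mm. The mill hasn't moved, and the arm is clear.

```bash
python3 -c "
from plant import ctrl
print(ctrl.sign_off())"
```

```text
the job is handed in; nothing more can be done
None
```

The cassette is fully home against its stop, the plunger has sprung back up to 80 mm and locked it, and the job was handed in after about 10 s with the arm clear and the food holder, mill and tin never touched.

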